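Take the engraved pillbox from under the engraving head with tongs

ROBOT

A 7-joint arm with a two-finger parallel gripper is mounted at the origin on a cart in front of the work surface, level with it; the furniture and walls round the work are solid. World frame = base frame: x ahead of the robot, y to its left, z up, the work surface at z = 0. Lengths are in m, angles in rad, forces in N, time in s.
With the tool pointing down it reaches from about 0.4 to 0.85 m from the base axis. Payload 10.4 kg.
Tool frame: the origin (TCP) lies on the centre line of the jaws, within the pads' length; the fingertips stand 11 mm ahead of it and the grasp point (between the pads) lies 8 mm behind it (tip_reach is the distance from the TCP to the fingertips, in m); z points along the fingers, y is the line along which they close (so a half turn about z gives the same grasp; the last joint's range is limited). The gripper opens to 85 mm and grips with 20 to 120 N. Pads are 22 mm wide; open, the fingers measure 114 mm over their backs; the gripper's body (76 mm by 85 mm) begins 54 mm behind the grasp point. The pads swing forward as they close: fully open they stand 13 mm farther back than shut.
Start: joints at [-1.135, 0.332, -0.065, 1.46, 0.022, 1.35, -0.088], TCP at [0.277, 0.56, 0.213] pointing down, gripper open.
Joint ranges: [-2.6, 2.6], [-0.5, 2.12], [-1.47, 1.34], [0.16, 2.42], [-1.27, 4.41], [0.06, 2.06], [-2.6, 2.6]. Speed limits (rad/s): [2.22, 2.22, 2.79, 2.79, 3.14, 3.14, 3.14].

INTERFACE

Orientations are given as a unit quaternion [x, y, z, w].
In Python, from workcell import get_obs, camera, hand_in, tip_reach gives the robot as it stands. The module is installed in compiled form; this text tells all that it offers.
- The arm moves only by the tool move_arm, never from a script. Its argument "plan" is a list of rows, each an object with "delta_pos": the shift along the tool's x, y, z in m, a list of three; "turn": the turn, a rotation vector about the tool's x, y, z in rad, a list of three; "fingers": the closure, from 0 (fully open) to 1 (shut). A call has 1 to 12 rows; each row is the pose to reach, as a shift and turn from the pose commanded when the call began, along the tool's axes at that moment; what a row does not reach only later rows make up. A row lasts 1/8 s, in which the tool goes at most 62.5 mm and 10.7 degrees, less where a joint would pass 70% of its speed; a pose out of reach is approached as far as the arm can. A call with a gripper value outside its range is refused whole. The fingers move at their own pace and stop on an object; "force" is the grip in N (left out, the last holds). Time passes only in rows, so rows that repeat a pose let the fingers close. It gives the time, the measured TCP pose, the force, the opening and the grip force at its end, in the units of the state.
- get_obs(): the state, without advancing time (a new reading comes with each control period).
- camera(name): name is "side" or "top" or "wrist"; returns a dict with "color" (480x640x3 uint8, red, green, blue), "range_z" (480x640 float32, m along the optical axis (not along the pixel's ray), 0 where there is no reading), "fx", "fy", "cx", "cy" (pixels), "k1" (the pictures are not rectified: a ray, as slopes to the right and down, at radius r is drawn at 1 + k1 r^2 times it, then the intrinsics apply), "R" (3x3) and "t" (3): a world point X has camera coordinates R X + t; the wrist camera has in their place "tool_from_camera" (4x4, takes a point from camera to tool coordinates, whose origin is the TCP and whose axes are the flange's). Camera axes: x right, y down, z forward; pixel columns grow to the right and rows downward; lengths in m; the calibration is good to about 2 mm. A picture is of the moment at which its call begins: read the wrist's pose just before it.
- hand_in(): hands the job in; it is judged then, once.
The state is a dict: "clock": time; "joint_pos": joint angles; "joint_velocities": joint speeds; "tau": joint torques, N m; "position": TCP position; "ee_rot": TCP orientation; "ft_force": force on the tool from outside, world axes, zero at the start; "torque": the same for the moment, N m; "grip_width": opening from 0.0 (shut) to 1.0 (fully open); "grasp_force": force on a finger pad.
Only numpy, scipy, OpenCV 4.12 (cv2) and the standard library are available. Lean on these libraries where they do the work, as an engineer would, in place of code of your own. Each camera call takes 0.05 s, during which the arm holds its last target. There are 200 camera calls.

TASK

The small pillbox in the engraving stand is finished: swing the stand's lift lever fully up so that the nose comes off the box, then take up the soft-tipped tongs, close them on the box, lift it out of its nest and draw it out from under the head. The program finishes while still holding: the box gripped between the jaws of the tongs, level, still, well clear of the stand to the front or side and of everything else, and at least 12 cm above the worktop, with the lever left up. Touch the polished box only with the tongs, never with the gripper, do not drop it, and leave the other things on the counter where they are.

Things in the scene. Friction and masses are not known exactly. Their poses are not given: they have to be found in the camera images.
- engraver: White engraving stand, fixed. Origin on the worktop under the nest's axis; x from the open front (robot's side) to the column behind, z up. Base x -75..125, y +-60, top 16 mm. Head over the nest: x -32..120, y +-28, from 100 to 146 mm high (round motor cap on top, x 46..94, to 175 mm). Column x 71..117. The space round the nest is open in front and at both sides.
- nest (a point): Middle of the nest's floor, 40 mm above the worktop, axes as the stand. The nest is a round post 44 mm wide with a recess 39 mm wide and 3 mm deep (rim 43 mm above the worktop) for the foot of the pillbox; the box is wider than the post all round.
- lever (a joint): Lift lever on the right (-y) cheek of the head: 0 = level, pointing to the stand's -x, nose down on the box; grows as the knob swings up, to 1.25 rad at the stop (nose 18 mm up). Fully up: at or near the stop, past 1.0. Turns with 1 to 2 N at the knob and stays where it is left. While down, the nose bars the box from being lifted.
- lever_knob (a point): Centre of the lever's black knob, a barrel 16 mm in diameter and 16 mm long lying along the stand's y; 62 mm from the pivot, in front of the head while down. It can be pinched by its two ends from above and turns between the fingers.
- lever_pivot (a point): Point on the lever's hinge axis (which runs along the stand's y) level with the knob's centre; fixed on the stand at x -10, y -39.5, z 127 mm.
- pillbox: Bright metal pillbox like a shell, nearly round, 51 x 48 x 22 mm, 60 g, in the nest under the nose. Origin under its foot, z up. Widest (48 mm, 51 over the front button) at the seam 11 mm up; the foot is narrower (28 mm at 2 mm, 40 mm at 5 mm). The smaller of the two pillboxes, and the one in the stand.
- pillbox_mid (a point): Centre of the pillbox at the height of its seam, 11 mm above its underside: the point to close the tongs on.
- tongs: Spring tongs, steel arms, black rubber grips and soft jaws, lying flat, 22 mm high, 125 g, balanced near the grips. This body is the left (+y) arm; origin under the pivot at the tail, x to the jaws (turns half as much as the tongs close). A ring reaches 30 mm behind the pivot, the jaws 236 mm ahead. Jaw faces 34 x 14 mm, slightly hollow; at rest 84 mm apart in the middle, 73 mm at the rear ends.
- tongs_right (a joint): Closing angle of the tongs: 0 at rest (open), 0.33 shut, about 0.16 with the jaws on the pillbox. A spring opens them: about 4 N on each grip at rest, 8 N at the box. To carry them open, squeeze the grips to about 53 mm; to hold the box squeeze with 20 to 40 N (grips then about 40 mm wide; half of the squeeze beyond the spring reaches the jaws).
- tongs_grip_left (a point): Middle of the outer face of the left grip, 105 mm from the pivot, 11 mm above the underside; the rubber grip is 46 mm long and 22 mm high. Left and right together are 57 mm wide at rest: grip them here from above, across the tongs.
- tongs_grip_right (a point): The same on the right arm.
- tongs_jaw_left (a point): Middle of the left jaw's face, 216 mm from the pivot, 11 mm above the underside (111 mm ahead of the grip point).
- tongs_jaw_right (a point): The same on the right arm. The point half way between the two jaw points belongs on pillbox_mid before closing.
- spare_box: Bystander: the larger shell-shaped pillbox, 63 x 60 x 27 mm, standing on the worktop. Leave alone.
- egg_cup: Bystander: egg cup, 43 mm wide, 40 mm high. Leave alone.
- ribbon_spool: Bystander: spool of ribbon lying flat, 72 x 104 x 20 mm. Leave alone.
- infuser: Bystander: tea infuser, a ball on a foot, 46 mm wide, 79 mm high. Leave alone.
There are look-alikes about, which are no part of the job. There is more than one size of the engraver; the job needs the largest.

How it is judged:
By the outcome, as a careful person would: the job done as asked, in the order asked, and still so for the second after the job is handed in, while the arm keeps its last pose, push and grip.
It also fails if it takes over 58 s, if anything falls off the work surface, if the arm or the gripper's body presses on something with over 40 N, if the wrist force passes 120 N, or if a joint passes its speed limit or range.

## Working session

There is one attempt and no reset: what is moved stays moved. The work goes in short steps, Python scripts to look and compute and a tool call to move; the robot and the scene stay as the last step left them, time stands still between calls to the robot, and variables do not carry over. Pictures are saved under pics/ and viewed, at most 10 in all, crops included, and the job is handed in when it is done.

Besides the shell and the picture viewer there is one more tool, called by a JSON object that holds its "fn" and its "kwargs", one argument or row to a line. move_arm: Moves the arm, as the interface text tells. Its arguments: {"type":"object","properties":{"plan":{"type":"array","items":{"type":"object","properties":{"delta_pos":{"type":"array","items":{"type":"number"}},"turn":{"type":"array","items":{"type":"number"}},"fingers":{"type":"number"}}}},"force":{"type":"number"}},"required":["plan"]}

```bash
mkdir -p pics; cat > h.py <<'E'
import numpy as np, cv2, pickle
from scipy.spatial.transform import Rotation as Rn
from workcell import get_obs, camera, hand_in, tip_reach
def snap(n):
    o=get_obs(); c=camera(n); c['obs']=o
    if n=='wrist':
        T=np.eye(4);T[:3,:3]=Rn.from_quat(o['ee_rot']).as_matrix();T[:3,3]=o['position']
        W=T@np.array(c['tool_from_camera']); c['R']=W[:3,:3].T; c['t']=-W[:3,:3].T@W[:3,3]
    pickle.dump(c,open(f'{n}.pkl','wb')); return c
def load(n): return pickle.load(open(f'{n}.pkl','rb'))
def K(c): return np.array([[c['fx'],0,c['cx']],[0,c['fy'],c['cy']],[0,0,1.]]), np.array([c['k1'],0,0,0.])
def slopes(c,uv):
    k,d=K(c); return cv2.undistortPoints(np.array(uv,float).reshape(-1,1,2),k,d).reshape(-1,2)
def plane(c,uv,z):
    s=slopes(c,uv); R=np.array(c['R']);t=np.array(c['t']).ravel(); C=-R.T@t
    D=np.c_[s,np.ones(len(s))]@R; return C+D*((z-C[2])/D[:,2])[:,None]
def depth(c,uv):
    uv=np.array(uv).reshape(-1,2); s=slopes(c,uv); z=c['range_z'][uv[:,1].astype(int),uv[:,0].astype(int)]
    P=np.c_[s,np.ones(len(s))]*z[:,None]; return (P-np.array(c['t']).ravel())@np.array(c['R'])
def cloud(c):
    v,u=np.mgrid[0:480,0:640]; return depth(c,np.c_[u.ravel(),v.ravel()]).reshape(480,640,3)
def proj(c,X):
    k,d=K(c); return cv2.projectPoints(np.array(X,float).reshape(-1,1,3),cv2.Rodrigues(np.array(c['R']))[0],np.array(c['t'],float).ravel(),k,d)[0].reshape(-1,2)
def save(n,img): cv2.imwrite('pics/'+n,cv2.cvtColor(img,cv2.COLOR_RGB2BGR))
E
python3 - <<'E'
from h import *
for n in ['top','side']:
    c=snap(n); save(n+'0.png',c['color']); R=np.array(c['R']);print(n,-R.T@np.array(c['t']).ravel(),R[2],c['fx'])
o=get_obs();print(o,tip_reach)
E
```

```text
top [ 0.42410204 -0.04517039  1.63472164] [ 9.60654955e-02 -9.09786943e-04 -9.95374599e-01] 624.4497225207955
side [-0.06503297 -0.98967665  0.97062446] [ 0.43859909  0.67102346 -0.59779457] 556.2168530320663
{'clock': 0.1, 'joint_pos': array([-1.13462397,  0.33280322, -0.06470255,  1.46085969,  0.02163271,
        1.34987252, -0.08850241]), 'joint_velocities': array([ 0.0018892 , -0.00027902,  0.00211858, -0.00149952,  0.00147296,
        0.00135441,  0.00162015]), 'tau': array([ 1.17729069e-03, -6.26745486e+01,  4.90685692e-02, -3.92424667e+01,
        1.63060444e-02,  6.94803020e-03,  1.70683683e-05]), 'position': array([0.27663679, 0.56005329, 0.2120978 ]), 'ee_rot': array([ 2.27366899e-01,  9.73808967e-01, -6.15217840e-04, -9.92667052e-05]), 'ft_force': array([-1.18211395,  0.55837738, -0.07848923]), 'torque': array([-0.0220032 ,  0.03765738, -0.05756124]), 'grasp_force': 0.0, 'grip_width': 1.0026567165778022} 0.011
```

View pics/top0.png

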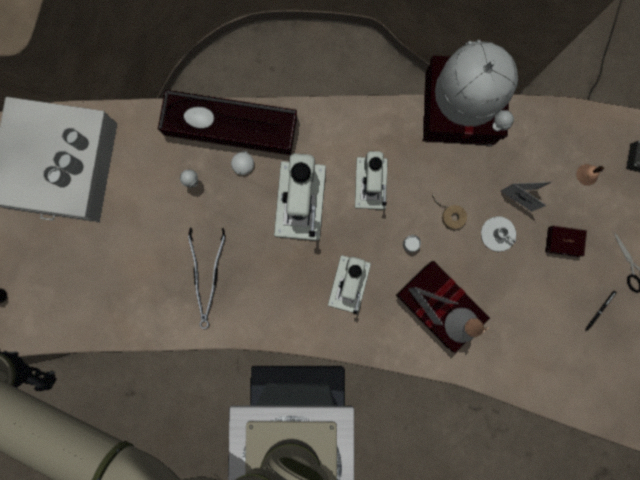

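View pics/side0.png

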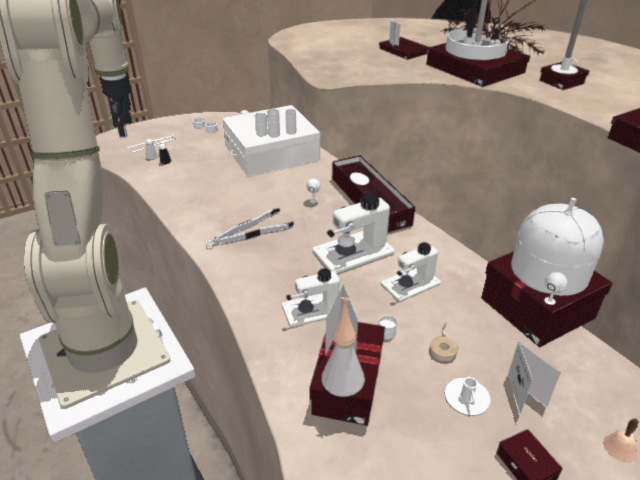

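The top view shows three engravers: large at (300,195), mid at (372,180) and small at (350,283). The one at (300,195) is largest. The tongs are at (205,280), with the ring at (205,325) and the jaws at (191,231) and (223,231). Next I'll confirm these in a crop and measure.

```bash
cat > m.py <<'E'
from h import *
c=load('top'); P=cloud(c); img=c['color']
a=cv2.resize(img[150:340,170:340],None,fx=3.1,fy=3.1,interpolation=cv2.INTER_CUBIC); save('crop1.png',a)
hsv=cv2.cvtColor(img,cv2.COLOR_RGB2HSV)
# stands: white, low saturation, raised
for nm,box in dict(big=(265,150,335,245),mid=(345,145,395,215),small=(322,250,378,315)).items():
    x0,y0,x1,y1=box; Q=P[y0:y1,x0:x1].reshape(-1,3); 
    b=Q[(Q[:,2]>.009)&(Q[:,2]<.024)]; h=Q[Q[:,2]>.08]
    r=cv2.minAreaRect(b[:,:2].astype(np.float32)*1000); print(nm,'base',r,len(b),'head z max',Q[:,2].max())
    if len(h): print('  head',cv2.minAreaRect(h[:,:2].astype(np.float32)*1000))
print('table z',P[260:270,240:260,2].mean())
E
python3 m.py
```

```text
big base ((694.7003173828125, -16.363975524902344), (242.94964599609375, 182.3333282470703), 0.1601809859275818) 1801 head z max 1.6347216379602452
  head ((600.6268920898438, -15.864208221435547), (354.06915283203125, 81.89061737060547), 1.0551525354385376)
mid base ((734.754150390625, -202.79696655273438), (126.96916961669922, 176.82846069335938), 86.53689575195312) 625 head z max 1.6347216379602452
  head ((598.0210571289062, -160.096923828125), (89.61666107177734, 407.1761779785156), 68.95558166503906)
small base ((465.25592041015625, -146.05975341796875), (155.0772247314453, 136.8563232421875), 6.819013595581055) 570 head z max 1.6347216379602452
  head ((469.4670715332031, -123.30620574951172), (120.06774139404297, 135.0428466796875), 71.77971649169922)
table z 0.016887487951601207
```

View pics/crop1.png

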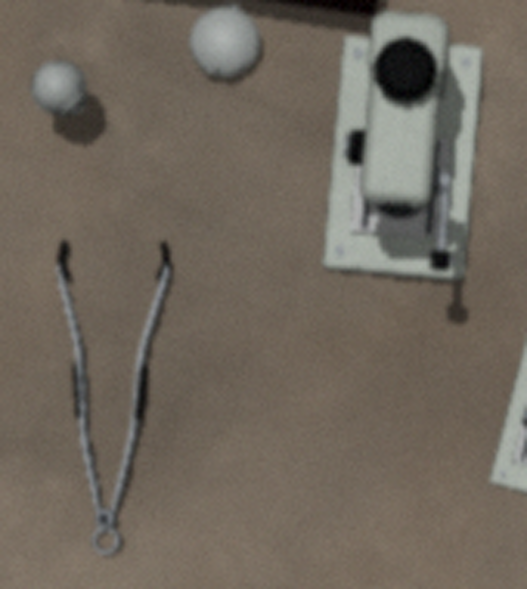

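The crop shows the big stand's base corners at crop (325,267), (463,278), (481,47) and (345,36), with the knob at (440,259). The dark spot at (457,312) is the knob's shadow. The tongs have their ring at (106,541), jaw tips at (65,242) and (166,242), and grips at (78,390) and (143,392).

```bash
cat > m2.py <<'E'
from h import *
c=load('top'); g=c['color']
f=lambda q:np.array(q,float)/3.1+np.array([170,150])-.34
hsv=cv2.cvtColor(g,cv2.COLOR_RGB2HSV)
B=plane(c,f([(325,267),(463,278),(481,47),(345,36)]),.016)
print('base',B.round(4),[np.linalg.norm(B[i]-B[(i+1)%4]).round(4) for i in range(4)])
ex=(B[2]+B[3]-B[0]-B[1])[:2]; ey=(B[0]+B[3]-B[1]-B[2])[:2]; yaw=np.arctan2(ex[1],ex[0]); print('yaw',yaw,np.arctan2(-ey[0],ey[1]))
m=B.mean(0)[:2]; u=np.array([np.cos(yaw),np.sin(yaw)]); n=m-.025*u; print('nest',n)
R=np.array([[u[0],-u[1]],[u[1],u[0]]]); 
print('knob meas',plane(c,f([(440,259)]),.127),'pred',n+R@[-.072,-.0395])
print('cap meas',plane(c,f([(405,70)]),.175),'pred',n+R@[.07,0])
T=plane(c,f([(106,541),(106,515),(65,242),(166,242),(78,390),(143,392)]),.015);print('tongs ring,piv,tipL,tipR,gL,gR',T.round(4))
s=load('side'); G=s['color']
pts=[[*(n+R@np.array(q[:2])),q[2]] for q in [(-.072,-.0395,.127),(-.075,-.06,.016),(0,0,.062),(.07,0,.175)]]
print('side proj',proj(s,pts).round(1)); print('tongs side',proj(s,T).round(1))
x0,y0=190,170
a=cv2.resize(G[170:280,195:405],None,fx=3.8,fy=3.8,interpolation=cv2.INTER_CUBIC); save('crop2.png',a)
E
python3 m2.py
```

```text
base [[ 0.5884  0.0475  0.016 ]
 [ 0.5799 -0.0685  0.016 ]
 [ 0.7772 -0.0829  0.016 ]
 [ 0.786   0.0328  0.016 ]] [np.float64(0.1163), np.float64(0.1979), np.float64(0.116), np.float64(0.1981)]
yaw -0.07326859273972179 -0.07448350396709515
nest [ 0.65792379 -0.01594457]
knob meas [[ 0.5840174  -0.04885283  0.127     ]] pred [ 0.58322544 -0.05006797]
cap meas [[ 0.72423908 -0.02105392  0.175     ]] pred [ 0.72773598 -0.02106879]
tongs ring,piv,tipL,tipR,gL,gR [[0.3588 0.2266 0.015 ]
 [0.3803 0.227  0.015 ]
 [0.6083 0.2667 0.015 ]
 [0.6088 0.1817 0.015 ]
 [0.4839 0.2528 0.015 ]
 [0.4825 0.1984 0.015 ]]
side proj [[330.  233.6]
 [332.2 271.8]
 [345.4 237.7]
 [369.5 196. ]]
tongs side [[208.8 242.1]
 [215.7 239.5]
 [278.6 208.8]
 [293.  222.2]
 [244.3 223.7]
 [252.5 233. ]]
```

View pics/crop2.png

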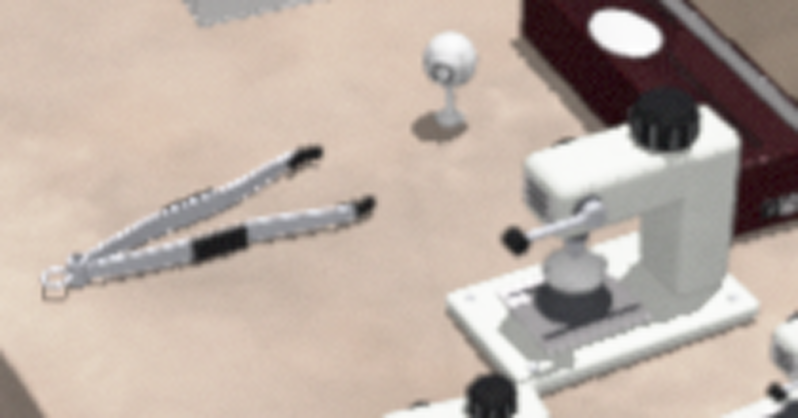

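Everything agrees. The base is 198x116 mm, so it's the largest stand. The knob is within 1.5 mm of prediction, and the side projections of the knob and cap fall on the features. Next I go to the lever.

```bash
cat > go.py <<'E'
from h import *
import sys
def go(p,psi,ref=None):  # psi: angle of tool y in world, tool pointing down
    o=ref or get_obs(); R0=Rn.from_quat(o['ee_rot']); y=np.array([np.cos(psi),np.sin(psi),0]); z=np.array([0,0,-1.]); x=np.cross(y,z)
    Rt=Rn.from_matrix(np.c_[x,y,z]); d=R0.inv().apply(np.array(p)-o['position']); w=(R0.inv()*Rt).as_rotvec()
    print('at',o['position'].round(4),'clk',round(o['clock'],2),'d',d.round(4),'turn',w.round(4))
if __name__=='__main__':
    a=list(map(float,sys.argv[1:])); go(a[:3],a[3])
E
python3 go.py .583 -.0495 .20 1.4975
```

```text
at [0.2766 0.5601 0.2121] clk 0.1 d [-0.5446 -0.4109  0.0127] turn [-1.200e-03 -2.000e-04 -3.854e-01]
```

{"fn": "move_arm", "kwargs": {
  "plan": [
    {"delta_pos": [-0.545,-0.411,0.012],"turn": [-0.001,0,-0.385],"fingers": 0.4},
    {"delta_pos": [-0.545,-0.411,0.012],"turn": [-0.001,0,-0.385],"fingers": 0.4},
    {"delta_pos": [-0.545,-0.411,0.012],"turn": [-0.001,0,-0.385],"fingers": 0.4},
    {"delta_pos": [-0.545,-0.411,0.012],"turn": [-0.001,0,-0.385],"fingers": 0.4},
    {"delta_pos": [-0.545,-0.411,0.012],"turn": [-0.001,0,-0.385],"fingers": 0.4},
    {"delta_pos": [-0.545,-0.411,0.012],"turn": [-0.001,0,-0.385],"fingers": 0.4},
    {"delta_pos": [-0.545,-0.411,0.012],"turn": [-0.001,0,-0.385],"fingers": 0.4},
    {"delta_pos": [-0.545,-0.411,0.012],"turn": [-0.001,0,-0.385],"fingers": 0.4},
    {"delta_pos": [-0.545,-0.411,0.012],"turn": [-0.001,0,-0.385],"fingers": 0.4},
    {"delta_pos": [-0.545,-0.411,0.012],"turn": [-0.001,0,-0.385],"fingers": 0.4},
    {"delta_pos": [-0.545,-0.411,0.012],"turn": [-0.001,0,-0.385],"fingers": 0.4},
    {"delta_pos": [-0.545,-0.411,0.012],"turn": [-0.001,0,-0.385],"fingers": 0.4}
  ],
  "force": 20
}}

```text
clock: 1.6
position: [0.5837, -0.0552, 0.2001]
ee_rot: [0.041, 0.999, -0.001, -0.0]
ft_force: [-1.7, 1.4, 0.1]
grip_width: 0.603
grasp_force: 0.0
```

```bash
python3 go.py .583 -.0495 .119 1.4975; python3 - <<'E'
from h import *
o=get_obs();print(o['grip_width'],o['joint_pos'],o['ft_force'])
c=snap('wrist'); save('w1.png',c['color']); print(proj(c,[[.5832,-.0498,.127]]))
E
```

```text
at [ 0.5837 -0.0552  0.2001] clk 1.6 d [0.0012 0.0057 0.0811] turn [-0.0017 -0.0005 -0.008 ]
0.6034280128831286 [-0.31878433  0.25945355  0.40082958  1.60616969 -0.10241722  1.29756939
  1.58721544] [-1.65788761  1.39373323  0.08802839]
[[332.19091375 239.36187287]]
```

View pics/w1.png

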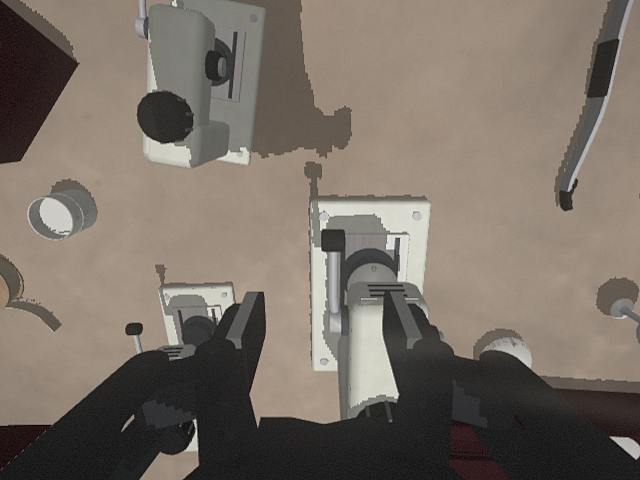

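The knob is at (333,240), as predicted (332,239), and the lever is level. Going down beside it.

{"fn": "move_arm", "kwargs": {
  "plan": [
    {"delta_pos": [0,0,0.05],"turn": [0,0,0],"fingers": 0.4},
    {"delta_pos": [0,0,0.081],"turn": [0,0,0],"fingers": 0.4},
    {"delta_pos": [0,0,0.081],"turn": [0,0,0],"fingers": 0.4},
    {"delta_pos": [0,0,0.081],"turn": [0,0,0],"fingers": 0.4}
  ]
}}

```text
clock: 2.15
position: [0.5841, -0.0486, 0.1213]
ee_rot: [0.036, 0.999, 0.001, 0.001]
ft_force: [0.3, -0.5, -0.3]
grip_width: 0.6
grasp_force: 0.0
```

```bash
python3 go.py .583 -.0495 .119 1.4975
```

```text
at [ 0.5841 -0.0486  0.1213] clk 2.15 d [ 0.001  -0.001   0.0023] turn [0.0016 0.0018 0.0006]
```

{"fn": "move_arm", "kwargs": {
  "plan": [
    {"delta_pos": [0.001,-0.001,0.002],"turn": [0,0,0],"fingers": 0.8},
    {"delta_pos": [0.001,-0.001,0.002],"turn": [0,0,0],"fingers": 1},
    {"delta_pos": [0.001,-0.001,0.002],"turn": [0,0,0],"fingers": 1},
    {"delta_pos": [0.001,-0.001,0.002],"turn": [0,0,0],"fingers": 1},
    {"delta_pos": [0.001,-0.001,0.002],"turn": [0,0,0],"fingers": 1}
  ],
  "force": 20
}}

```text
clock: 2.78
position: [0.5824, -0.0503, 0.1178]
ee_rot: [0.037, 0.999, 0.001, 0.0]
ft_force: [-0.7, 0.7, -0.1]
grip_width: -0.002
grasp_force: 0.0
```

```bash
python3 - <<'E'
from h import *
o=get_obs(); R=Rn.from_quat(o['ee_rot']).inv(); u=np.array([np.cos(-.0735),np.sin(-.0735),0])
for th in [.2,.4,.6,.8,1.,1.15,1.25,1.32]:
    d=u*.062*(1-np.cos(th))+np.array([0,0,.062*np.sin(th)]); print(th,R.apply(d).round(4))
E
```

```text
0.2 [-0.0012  0.     -0.0123]
0.4 [-0.0049  0.     -0.0241]
0.6 [-0.0108  0.     -0.035 ]
0.8 [-0.0188  0.0001 -0.0445]
1.0 [-0.0285  0.0001 -0.0522]
1.15 [-0.0367  0.0001 -0.0566]
1.25 [-0.0425  0.0001 -0.0588]
1.32 [-0.0466  0.0001 -0.0601]
```

The fingers shut on nothing, so I'll look.

```bash
python3 - <<'E'
from h import *
c=snap('wrist'); save('w2.png',c['color']); o=c['obs']; print(o['position'],proj(c,[[.5832,-.0498,.127],o['position'],o['position']-[0,0,.011]]))
E
```

```text
[ 0.5823537  -0.05032938  0.11778421] [[325.83976991 298.30025516]
 [324.52457031 288.02521946]
 [324.45713534 278.66170451]]
```

View pics/w2.png

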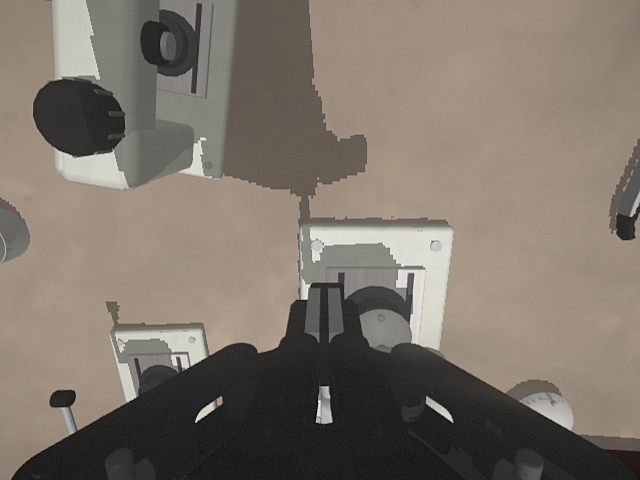

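The fingertips are shut at (325,285) and the knob is hidden. I'll check the side view to see where the lever is.

```bash
python3 - <<'E'
from h import *
c=snap('side'); n=np.array([.658,-.016]); a=-.0735; R=np.array([[np.cos(a),-np.sin(a)],[np.sin(a),np.cos(a)]])
for th in [0,.6,1.25]: print(th,proj(c,[[*(n+R@[-.01-.062*np.cos(th),-.0395]),.127+.062*np.sin(th)]]).round(1))
save('s2.png',cv2.resize(c['color'][150:280,260:420],None,fx=4.6,fy=4.6,interpolation=cv2.INTER_CUBIC))
E
```

```text
0 [[330.  233.6]]
0.6 [[334.  221.2]]
1.25 [[345.1 210. ]]
```

View pics/s2.png

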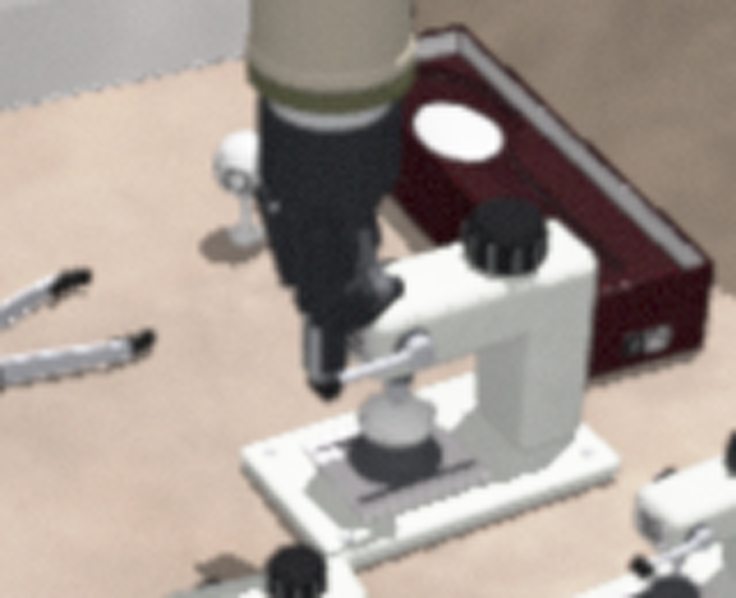

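```bash
python3 - <<'E'
from h import *
c=load('side'); w=load('wrist')
print(proj(c,[w['obs']['position']-[0,0,.011]]))
P=cloud(c)
for v in range(218,240,2): print(v,[(P[v,u]*1000).round().astype(int).tolist() for u in (326,328,330,332,334)], c['color'][v,330])
P=cloud(w)
for v in range(278,345,6): print(v,[(P[v,u]*1000).round().astype(int).tolist() for u in (300,314,325,336,352)], [int(w['color'][v,u].mean()) for u in (300,314,325,336,352)])
E
```

```text
[[329.66946608 240.08581159]]
218 [[575, -43, 175], [569, -61, 187], [573, -64, 188], [566, -82, 200], [566, -90, 205]] [36 37 43]
220 [[573, -46, 171], [570, -59, 180], [568, -71, 188], [569, -79, 192], [566, -91, 200]] [40 41 44]
222 [[573, -47, 165], [571, -58, 172], [-65, -990, 971], [569, -78, 185], [583, -67, 174]] [48 50 53]
224 [[570, -51, 163], [574, -54, 163], [574, -62, 168], [580, -62, 165], [584, -66, 166]] [54 53 56]
226 [[568, -54, 159], [574, -54, 157], [575, -61, 161], [581, -61, 158], [586, -63, 158]] [52 51 55]
228 [[571, -49, 149], [574, -55, 151], [576, -60, 154], [585, -56, 148], [584, -67, 155]] [54 54 57]
230 [[570, -51, 144], [572, -57, 147], [573, -65, 152], [580, -63, 147], [592, -54, 137]] [57 56 61]
232 [[580, -37, 125], [574, -54, 138], [579, -56, 138], [585, -57, 136], [596, -50, 127]] [82 83 86]
234 [[668, 94, 2], [577, -50, 128], [577, -60, 134], [582, -60, 132], [691, 86, -2]] [36 35 35]
236 [[664, 87, 1], [665, 78, 6], [579, -57, 126], [585, -57, 123], [683, 75, 1]] [88 80 76]
238 [[657, 77, 2], [664, 76, 0], [668, 73, 0], [671, 67, 3], [678, 67, 0]
[... 647 characters left out ...]
, -39, 151]] [46, 94, 43, 92, 47]
314 [[574, -59, 156], [570, -53, 163], [571, -49, 162], [571, -45, 162], [576, -39, 155]] [43, 94, 40, 89, 44]
320 [[574, -59, 160], [571, -53, 166], [570, -49, 167], [571, -46, 167], [576, -40, 160]] [46, 92, 45, 92, 40]
326 [[574, -59, 164], [571, -53, 171], [571, -50, 170], [571, -46, 170], [575, -40, 165]] [46, 92, 39, 89, 47]
332 [[574, -59, 168], [571, -53, 174], [570, -49, 175], [572, -46, 173], [576, -40, 167]] [44, 101, 38, 99, 41]
338 [[568, -57, 181], [570, -53, 179], [573, -50, 174], [570, -46, 180], [570, -41, 180]] [46, 33, 45, 38, 45]
344 [[567, -57, 185], [570, -53, 183], [575, -50, 175], [570, -46, 183], [570, -41, 184]] [45, 43, 44, 42, 44]
```

Both views agree on the cause. The fingertips end at about z=0.138, just on top of the knob, so the real tips sit about 20 mm behind the reported TCP rather than 11 mm ahead of it. The lever hasn't moved. I'll open, go 29 mm lower and pinch again.

{"fn": "move_arm", "kwargs": {
  "plan": [
    {"delta_pos": [0,0,-0.012],"turn": [0,0,0],"fingers": 0.5},
    {"delta_pos": [0,0,-0.012],"turn": [0,0,0],"fingers": 0.5},
    {"delta_pos": [0,0,-0.012],"turn": [0,0,0],"fingers": 0.5},
    {"delta_pos": [0,0,0.01],"turn": [0,0,0],"fingers": 0.5},
    {"delta_pos": [0,0,0.028],"turn": [0,0,0],"fingers": 0.5},
    {"delta_pos": [0,0,0.028],"turn": [0,0,0],"fingers": 0.5},
    {"delta_pos": [0,0,0.028],"turn": [0,0,0],"fingers": 1},
    {"delta_pos": [0,0,0.028],"turn": [0,0,0],"fingers": 1},
    {"delta_pos": [0,0,0.028],"turn": [0,0,0],"fingers": 1},
    {"delta_pos": [0,0,0.028],"turn": [0,0,0],"fingers": 1}
  ],
  "force": 20
}}

```text
clock: 4.12
position: [0.5829, -0.0493, 0.0905]
ee_rot: [0.037, 0.999, 0.001, 0.001]
ft_force: [-1.3, 5.7, 4.2]
grip_width: 0.18
grasp_force: 25.3
```

Pinched, at 15 mm wide. Now I swing the lever up along its arc.

{"fn": "move_arm", "kwargs": {
  "plan": [
    {"delta_pos": [-0.001,0,-0.012],"turn": [0,0,0],"fingers": 1},
    {"delta_pos": [-0.005,0,-0.024],"turn": [0,0,0],"fingers": 1},
    {"delta_pos": [-0.011,0,-0.035],"turn": [0,0,0],"fingers": 1},
    {"delta_pos": [-0.019,0,-0.0445],"turn": [0,0,0],"fingers": 1},
    {"delta_pos": [-0.0285,0,-0.052],"turn": [0,0,0],"fingers": 1},
    {"delta_pos": [-0.037,0,-0.0565],"turn": [0,0,0],"fingers": 1},
    {"delta_pos": [-0.0425,0,-0.059],"turn": [0,0,0],"fingers": 1},
    {"delta_pos": [-0.044,0,-0.0595],"turn": [0,0,0],"fingers": 1},
    {"delta_pos": [-0.044,0,-0.0595],"turn": [0,0,0],"fingers": 1}
  ]
}}

```text
clock: 5.25
position: [0.6256, -0.0527, 0.1492]
ee_rot: [0.037, 0.999, 0.001, -0.001]
ft_force: [-4.1, 4.5, 2.7]
grip_width: 0.18
grasp_force: 22.0
```

{"fn": "move_arm", "kwargs": {
  "plan": [
    {"delta_pos": [-0.043,0,-0.059],"turn": [0,0,0],"fingers": 0.5},
    {"delta_pos": [-0.043,0,-0.059],"turn": [0,0,0],"fingers": 0.5}
  ]
}}

```text
clock: 5.5
position: [0.6716, -0.058, 0.2116]
ee_rot: [0.037, 0.999, -0.0, 0.003]
ft_force: [0.4, 0.3, -0.5]
grip_width: 0.501
grasp_force: 0.0
```

```bash
python3 go.py .483 .2256 .15 1.559
```

```text
at [ 0.6716 -0.058   0.2116] clk 5.5 d [0.2095 0.2688 0.0604] turn [-0.0002  0.0055 -0.0625]
```

I sent the arc offset a second time by mistake. It only carried the opened gripper up and over the head, at a safe height. I'll check the lever, then go to the tongs.

{"fn": "move_arm", "kwargs": {
  "plan": [
    {"delta_pos": [0.05,0.06,0.0],"turn": [0,0,-0.06],"fingers": 0.1},
    {"delta_pos": [0.1,0.12,0.0],"turn": [0,0,-0.06],"fingers": 0.1},
    {"delta_pos": [0.209,0.269,0.02],"turn": [0,0.005,-0.06],"fingers": 0.1},
    {"delta_pos": [0.209,0.269,0.06],"turn": [0,0.005,-0.06],"fingers": 0.1},
    {"delta_pos": [0.209,0.269,0.06],"turn": [0,0.005,-0.06],"fingers": 0.1},
    {"delta_pos": [0.209,0.269,0.06],"turn": [0,0.005,-0.06],"fingers": 0.1},
    {"delta_pos": [0.209,0.269,0.06],"turn": [0,0.005,-0.06],"fingers": 0.1},
    {"delta_pos": [0.209,0.269,0.06],"turn": [0,0.005,-0.06],"fingers": 0.1}
  ]
}}

```text
clock: 6.5
position: [0.4813, 0.2258, 0.1488]
ee_rot: [0.007, 1.0, 0.0, -0.002]
ft_force: [0.9, -0.4, 0.4]
grip_width: 0.901
grasp_force: 0.0
```

```bash
python3 go.py .483 .2256 .05 1.559; python3 - <<'E'
from h import *
s=snap('side'); w=snap('wrist'); print(w['obs']['grip_width'])
a=cv2.resize(s['color'][170:280,290:410],None,fx=4,fy=4,interpolation=cv2.INTER_CUBIC)
b=cv2.resize(w['color'],(587,440))[:,150:450]; save('sw3.png',np.hstack([a,b]))
T=[[.483,.2528,.015],[.483,.1984,.015],[.6083,.2667,.015],[.6088,.1817,.015]]
print(proj(w,T))
E
```

```text
at [0.4813 0.2258 0.1488] clk 6.5 d [-0.0021 -0.0003  0.0988] turn [ 0.0007 -0.0038 -0.0031]
0.9008375395097092
[[356.10107018 219.42455697]
 [292.04335709 220.36085134]
 [369.03347138 346.08476248]
 [280.05353047 347.71672226]]
```

View pics/sw3.png

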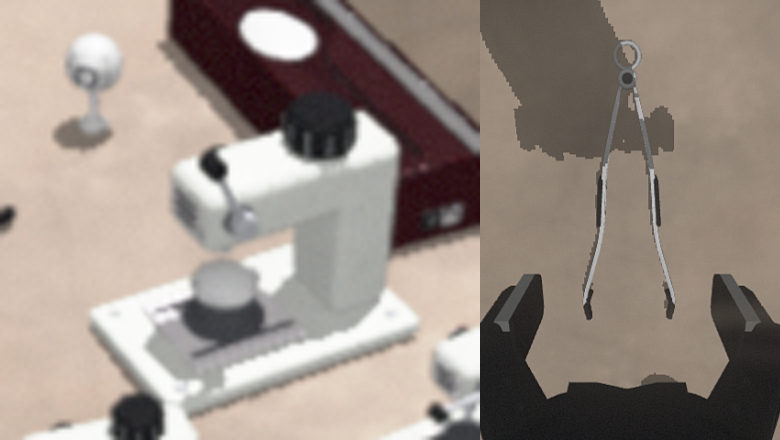

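The lever is up: the knob is at side pixel (343,210.5), against (345,210) predicted at the stop. The tongs' grips sit under the gripper, at wrist pixels (297,218) and (354,216), where I expected them. I'll descend partway and measure the true fingertip height at grip opening.

{"fn": "move_arm", "kwargs": {
  "plan": [
    {"delta_pos": [-0.002,0,0.06],"turn": [0,-0.003,-0.003],"fingers": 0.33},
    {"delta_pos": [-0.002,0,0.109],"turn": [0,-0.003,-0.003],"fingers": 0.33},
    {"delta_pos": [-0.002,0,0.109],"turn": [0,-0.003,-0.003],"fingers": 0.33},
    {"delta_pos": [-0.002,0,0.109],"turn": [0,-0.003,-0.003],"fingers": 0.33}
  ]
}}

```text
clock: 7.1
position: [0.4835, 0.2271, 0.0415]
ee_rot: [0.006, 1.0, 0.001, 0.0]
ft_force: [0.8, -0.2, 1.1]
grip_width: 0.673
grasp_force: 0.0
```

```bash
cat > tips.py <<'E'
from h import *
w=snap('wrist'); o=w['obs']; p=o['position']; P=cloud(w); print(p,o['grip_width'],o['ft_force'].round(1))
# finger front faces: points within 14 mm of tcp x and below body
rel=P-p; m=(w['range_z']>0)&(abs(rel[...,0]+.011)<.006)&(rel[...,2]>-.03)&(rel[...,2]<.06)&(abs(rel[...,1])<.06)
for sgn in (1,-1):
    k=m&(rel[...,1]*sgn>.004); print(sgn,'n',k.sum(),'tip rel z pct',np.percentile(rel[k][:,2],[0,2,5,20]).round(4),'y inner',np.percentile(abs(rel[k][:,1]),[1,5]).round(4))
v,u=np.nonzero(m); print('rows',v.min()); r0=v.min()
for col in np.unique(u[v<r0+3]): pass
z=np.zeros(1)
g=w['color']
# ray z at x=tcp.x-.011 for top rows of the fingers
R=np.array(w['R']);t=np.array(w['t']).ravel();C=-R.T@t
for sgn in (1,-1):
    k=m&(rel[...,1]*sgn>.004); vv,uu=np.nonzero(k); i=np.argsort(vv)[:12]; q=np.c_[uu[i],vv[i]].astype(float)
    D=np.c_[slopes(w,q),np.ones(len(q))]@R; s=(p[0]-.011-C[0])/D[:,0]; X=C+D*s[:,None]; print(sgn,'px',q[0],'ray z',np.median(X[:,2]).round(4),'rel',(np.median(X[:,2])-p[2]).round(4))
E
python3 tips.py
```

```text
[0.48352909 0.22705026 0.04154761] 0.6729392194632743 [ 0.8 -0.2  1.1]
1 n 1889 tip rel z pct [-0.0227 -0.021  -0.0203  0.0306] y inner [0.0205 0.0225]
-1 n 1945 tip rel z pct [-0.0222 -0.0209 -0.0203  0.0306] y inner [0.0221 0.024 ]
rows 241
1 px [363. 241.] ray z 0.0043 rel -0.0373
-1 px [282. 242.] ray z 0.0043 rel -0.0372
```

```bash
python3 - <<'E'
from h import *
w=load('wrist'); p=w['obs']['position']; P=cloud(w)-p
for u in (279,284,290,358,364,370):
    print(u,[(v,(P[v,u]*1000).round().astype(int).tolist(),int(w['color'][v,u].mean())) for v in range(256,310,4)])
E
```

```text
279 [(256, [-9, -24, -21], 73), (260, [-7, -25, -22], 134), (264, [-5, -25, -20], 157), (268, [-2, -25, -20], 165), (272, [0, -25, -20], 209), (276, [3, -25, -21], 205), (280, [5, -25, -21], 199), (284, [7, -25, -20], 198), (288, [10, -25, -21], 198), (292, [12, -25, -21], 193), (296, [15, -26, -21], 197), (300, [17, -26, -21], 197), (304, [20, -26, -22], 198), (308, [22, -26, -20], 193)]
284 [(256, [-2, -24, -39], 101), (260, [0, -24, -39], 123), (264, [3, -24, -39], 109), (268, [5, -24, -38], 125), (272, [8, -24, -38], 130), (276, [11, -24, -39], 135), (280, [14, -25, -39], 139), (284, [15, -24, -37], 136), (288, [19, -25, -39], 145), (292, [20, -25, -36], 149), (296, [24, -25, -38], 160), (300, [26, -25, -37], 178), (304, [29, -25, -38], 182), (308, [34, -26, -41], 153)]
290 [(256, [-1, -21, -42], 145), (260, [1, -21, -41], 146), (264, [4, -21, -42], 148), (268, [7, -21, -42], 149), (272, [9, -21, -41], 149), (276, [12, -21, -41], 149), (280, [14, -21, -41], 151), (284, [17, -21, -41], 153), (288, [20, -21, -41], 150), (292, [22, -21, -41], 150), (296, [26, -22, -42], 147), (300, 
[... 494 characters left out ...]
2, -22], 120), (264, [-4, 22, -21], 109), (268, [-2, 22, -20], 207), (272, [0, 22, -20], 208), (276, [3, 22, -20], 209), (280, [6, 22, -21], 209), (284, [8, 22, -20], 207), (288, [11, 22, -21], 206), (292, [13, 22, -22], 202), (296, [15, 22, -21], 201), (300, [18, 22, -21], 201), (304, [20, 22, -20], 212), (308, [22, 22, -20], 192)]
370 [(256, [-9, 25, -19], 44), (260, [-7, 25, -20], 43), (264, [-5, 25, -19], 46), (268, [-2, 25, -20], 50), (272, [0, 25, -19], 53), (276, [3, 25, -19], 52), (280, [5, 25, -19], 52), (284, [7, 25, -20], 52), (288, [10, 25, -19], 49), (292, [12, 25, -19], 44), (296, [15, 25, -20], 43), (300, [17, 25, -19], 46), (304, [20, 26, -20], 53), (308, [23, 26, -21], 187)]
```

```bash
python3 - <<'E'
from h import *
w=load('wrist'); p=w['obs']['position']; P=cloud(w)-p; m=(P[...,2]>-.012)&(P[...,2]<.1)&(w['range_z']>0)
m[:,:200]=0;m[:,450:]=0
v,u=np.nonzero(m)
for c0 in range(225,430,8):
    k=(u==c0)
    if k.any():
        i=v[k].min(); print(c0,i,(P[i+1,c0]*1000).round(),(P[i+4,c0]*1000).round(),(P[i+9,c0]*1000).round(),(P[i+20,c0]*1000).round())
E
```

```text
225 305 [ -7. -41.  30.] [ -8. -40.  33.] [ -8. -39.  37.] [-11. -35.  51.]
233 304 [-12. -35.  37.] [-12. -35.  41.] [-12. -34.  44.] [-12. -32.  51.]
241 292 [-12. -34.  28.] [-12. -33.  31.] [-12. -33.  35.] [-11. -31.  42.]
249 292 [-12. -31.  29.] [-12. -30.  31.] [-12. -30.  35.] [-10. -29.  39.]
257 308 [ -2. -29.  24.] [ -1. -29.  25.] [  1. -29.  25.] [  5. -29.  27.]
265 418 [-11. -15.  93.] [-10. -15.  93.] [-11. -14.  95.] [-12. -14.  99.]
273 418 [-10. -13.  92.] [-10. -13.  93.] [-10. -13.  94.] [-12. -12.  99.]
281 418 [-10. -11.  91.] [-11. -11.  93.] [-10. -11.  94.] [-11. -10.  98.]
289 418 [-10.  -9.  92.] [-11.  -9.  94.] [-11.  -9.  95.] [-11.  -8.  98.]
297 419 [-10.  -7.  92.] [-10.  -7.  93.] [-10.  -7.  95.] [-12.  -6.  99.]
305 421 [-10.  -5.  93.] [-11.  -5.  94.] [-11.  -5.  96.] [-11.  -5.  99.]
313 422 [-11.  -3.  94.] [-11.  -3.  95.] [-9. -3. 95.] [-12.  -3. 100.]
321 424 [-10.  -1.  94.] [-11.  -1.  96.] [-12.  -1.  97.] [-12.  -1. 101.]
329 423 [-11.   1.  94.] [-10.   1.  95.] [-11.   1.  96.] [-11.   1. 100.]
337 422 [-11.   3.  94.] [-10.   3.  94.] [-11.   3.  96.] [-11.   2.  99.]
345 420 [-11.   5.  93.] [-10.   5.  93.] [-10.   5.  95.] [-12.   4.  99.]
353 418 [-10.   7.  92.] [-11.   7.  93.] [-10.   6.  94.] [-13.   6. 100.]
361 418 [-11.   8.  93.] [-10.   8.  93.] [-11.   8.  95.] [-11.   8.  99.]
369 418 [-10.  11.  92.] [-10.  10.  92.] [-11.  10.  95.] [-11.  10.  99.]
377 418 [-11.  12.  93.] [-10.  12.  93.] [-11.  12.  95.] [-11.  12.  98.]
385 418 [-10.  14.  92.] [-11.  14.  94.] [-10.  14.  94.] [-12.  13.  99.]
393 292 [-11.  28.  27.] [-9. 28. 27.] [-8. 28. 29.] [-3. 28. 30.]
401 292 [-11.  31.  28.] [-12.  31.  32.] [-12.  30.  36.] [-11.  28.  43.]
409 293 [-11.  35.  29.] [-11.  34.  31.] [-12.  33.  36.] [-10.  31.  43.]
417 305 [-7. 37. 31.] [-7. 37. 34.] [-10.  34.  44.] [-11.  32.  52.]
425 307 [-7. 40. 33.] [-7. 40. 35.] [-7. 39. 39.] [-11.  35.  53.]
```

The pad tips are 27 mm behind the TCP at 57 mm opening. So TCP z ≈ -0.022 puts the tips about 4 mm above the worktop, and I grip there.

{"fn": "move_arm", "kwargs": {
  "plan": [
    {"delta_pos": [0.002,-0.0015,0.0],"turn": [0,0,0],"fingers": 0.15},
    {"delta_pos": [0.002,-0.0015,0.02],"turn": [0,0,0],"fingers": 0.15},
    {"delta_pos": [0.002,-0.0015,0.05],"turn": [0,0,0],"fingers": 0.15},
    {"delta_pos": [0.002,-0.0015,0.0625],"turn": [0,0,0],"fingers": 0.15},
    {"delta_pos": [0.002,-0.0015,0.0625],"turn": [0,0,0],"fingers": 0.15},
    {"delta_pos": [0.002,-0.0015,0.0625],"turn": [0,0,0],"fingers": 0.15}
  ]
}}

```text
clock: 7.9
position: [0.4807, 0.226, -0.0218]
ee_rot: [0.005, 1.0, 0.001, -0.0]
ft_force: [0.3, -0.5, -1.0]
grip_width: 0.85
grasp_force: 0.0
```

```bash
python3 go.py .4815 .2256 -.022 1.559; python3 -c "
from h import *
print(get_obs()['ft_force'],get_obs()['grip_width'])"
```

```text
at [ 0.4807  0.226  -0.0218] clk 7.9 d [-0.0008 -0.0004  0.0002] turn [ 0.0021 -0.0003  0.0009]
[ 0.34913314 -0.46968661 -1.0345323 ] 0.8500016326509787
```

{"fn": "move_arm", "kwargs": {
  "plan": [
    {"delta_pos": [0,0,0],"turn": [0,0,0],"fingers": 0.3},
    {"delta_pos": [0,0,0],"turn": [0,0,0],"fingers": 0.39},
    {"delta_pos": [0,0,0],"turn": [0,0,0],"fingers": 0.39},
    {"delta_pos": [0,0,0],"turn": [0,0,0],"fingers": 0.39},
    {"delta_pos": [0,0,-0.01],"turn": [0,0,0],"fingers": 0.39},
    {"delta_pos": [0,0,-0.04],"turn": [0,0,0],"fingers": 0.39},
    {"delta_pos": [0,0,-0.08],"turn": [0,0,0],"fingers": 0.39},
    {"delta_pos": [0,0,-0.08],"turn": [0,0,0],"fingers": 0.39},
    {"delta_pos": [0,0,-0.08],"turn": [0,0,0],"fingers": 0.39}
  ],
  "force": 30
}}

```text
clock: 9.02
position: [0.4797, 0.2254, 0.057]
ee_rot: [0.005, 1.0, 0.001, -0.001]
ft_force: [0.8, -0.4, -1.2]
grip_width: 0.611
grasp_force: 4.9
```

```bash
python3 - <<'E'
from h import *
w=snap('wrist'); p=w['obs']['position'];print(p,w['obs']['grip_width'],w['obs']['grasp_force'],w['obs']['ft_force'].round(1))
P=cloud(w)-p; g=w['color']
m=(P[...,2]>-.03)&(P[...,2]<.07)&(w['range_z']>0)
save('w4.png',g)
for x0 in (-.13,-.11,-.09,-.06,-.03,.04,.06,.08,.1,.12):
    k=m&(abs(P[...,0]-x0)<.006)&(abs(P[...,1])<.06); q=P[k]
    for s in (1,-1):
        r=q[q[:,1]*s>0]
        if len(r): print(x0,s,len(r),'z',np.percentile(r[:,2],[5,50,90]).round(4),'y',np.percentile(r[:,1],[5,50,95]).round(4))
E
```

```text
[0.47973687 0.22541028 0.05695647] 0.61096124916278 4.857430635311175 [ 0.8 -0.4 -1.2]
-0.11 1 735 z [0.0332 0.0433 0.0451] y [0.0004 0.0042 0.0082]
-0.11 -1 631 z [0.0331 0.0433 0.045 ] y [-0.0067 -0.0035 -0.0004]
-0.09 1 572 z [0.026  0.0394 0.0406] y [0.001  0.0072 0.0097]
-0.09 -1 548 z [0.0261 0.0395 0.0405] y [-0.009  -0.0066 -0.001 ]
-0.06 1 512 z [0.0251 0.0409 0.0418] y [0.0112 0.0133 0.0157]
-0.06 -1 507 z [0.0252 0.041  0.0418] y [-0.0157 -0.0133 -0.0112]
-0.03 1 451 z [0.0242 0.0418 0.0427] y [0.0164 0.018  0.0203]
-0.03 -1 444 z [0.0243 0.0419 0.0427] y [-0.0209 -0.0186 -0.0169]
0.04 1 138 z [0.0251 0.0418 0.0427] y [0.0203 0.0215 0.0239]
0.04 -1 115 z [0.0248 0.0418 0.0426] y [-0.0258 -0.0234 -0.0221]
```

View pics/w4.png

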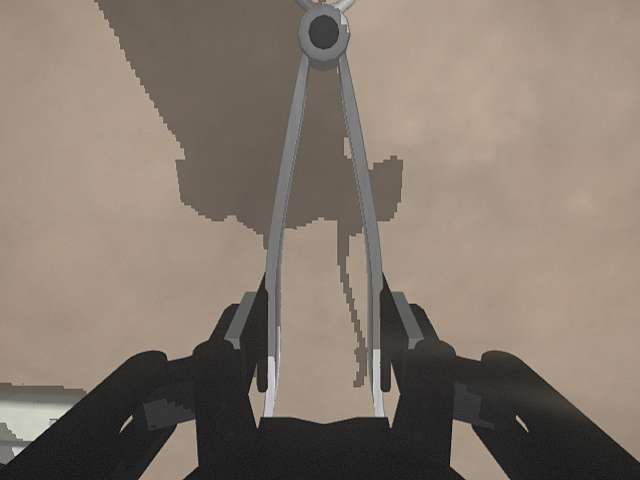

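The tongs hang level between the pads: the arm tops read 41.8 mm at both x -30 and x +40, and the grip is symmetric about the pads. The hub is at (324,32). Next I compute the approach pose.

```bash
python3 - <<'E'
from h import *
from go import go
w=load('wrist'); o=w['obs']; p=o['position']; pv=plane(w,[(324,32)],p[2]+.044)[0]; print('pivot rel',(pv-p).round(4))
psi0=np.arctan2(*Rn.from_quat(o['ee_rot']).apply([0,1,0])[[1,0]]); h0=psi0-np.pi/2; print('heading tool',h0)
c0,s0=np.cos(h0),np.sin(h0); r=np.array([[c0,s0],[-s0,c0]])@(pv-p)[:2]; print('pivot in tool heading frame',r)
a=-.0735; u=np.array([np.cos(a),np.sin(a)]); n=np.array([.658,-.016])
# jaw mid in heading frame: pivot + .216 along (dy approx 0)
f=r[0]+.216; l=0; print('jaw fwd',f)
T=n-f*u; print('final TCP',T)
for d,z in ((.10,.057),(0.10,.0205),(0,.0205)): go([*(T-d*u),z],np.pi/2+a)
t=load('top'); print('small stand',plane(t,[(330,308),(338,256),(370,262)],.012).round(3)); P=cloud(t)
print('small head', plane(t,[(340,295),(346,258),(362,260)],.1).round(3))
E
```

```text
pivot rel [-0.1033  0.0007  0.044 ]
heading tool -0.010785795097138173
pivot in tool heading frame [-0.10334949 -0.00042851]
jaw fwd 0.11265050884246211
final TCP [ 0.54565364 -0.00772764]
at [0.4794 0.2252 0.0564] clk 9.07 d [ 0.031  -0.226  -0.0006] turn [ 0.0005 -0.0028  0.0628]
at [0.4794 0.2252 0.0564] clk 9.07 d [ 0.0309 -0.226   0.0359] turn [ 0.0005 -0.0028  0.0628]
at [0.4794 0.2252 0.0564] clk 9.07 d [-0.0689 -0.2323  0.0356] turn [ 0.0005 -0.0028  0.0628]
small stand [[ 0.402 -0.098  0.012]
 [ 0.537 -0.118  0.012]
 [ 0.522 -0.202  0.012]]
small head [[ 0.435 -0.119  0.1  ]
 [ 0.526 -0.134  0.1  ]
 [ 0.521 -0.173  0.1  ]]
```

{"fn": "move_arm", "kwargs": {
  "plan": [
    {"delta_pos": [0.02,-0.015,0],"turn": [0,0,0.01],"fingers": 0.39},
    {"delta_pos": [0.031,-0.045,0],"turn": [0,-0.002,0.02],"fingers": 0.39},
    {"delta_pos": [0.031,-0.085,0],"turn": [0,-0.002,0.03],"fingers": 0.39},
    {"delta_pos": [0.031,-0.125,0],"turn": [0,-0.002,0.045],"fingers": 0.39},
    {"delta_pos": [0.031,-0.165,0],"turn": [0,-0.002,0.055],"fingers": 0.39},
    {"delta_pos": [0.031,-0.2,0],"turn": [0,-0.002,0.0628],"fingers": 0.39},
    {"delta_pos": [0.031,-0.22,0],"turn": [0,-0.002,0.0628],"fingers": 0.39},
    {"delta_pos": [0.031,-0.226,0.01],"turn": [0,-0.002,0.0628],"fingers": 0.39},
    {"delta_pos": [0.031,-0.226,0.025],"turn": [0,-0.002,0.0628],"fingers": 0.39},
    {"delta_pos": [0.031,-0.226,0.036],"turn": [0,-0.002,0.0628],"fingers": 0.39},
    {"delta_pos": [0.031,-0.226,0.036],"turn": [0,-0.002,0.0628],"fingers": 0.39},
    {"delta_pos": [0.031,-0.226,0.036],"turn": [0,-0.002,0.0628],"fingers": 0.39}
  ]
}}

```text
clock: 10.58
position: [0.4466, 0.0003, 0.0209]
ee_rot: [0.036, 0.999, 0.001, 0.0]
ft_force: [0.9, -0.6, -1.4]
grip_width: 0.612
grasp_force: 4.9
```

```bash
python3 - <<'E'
from h import *
from go import go
s=snap('side'); o=get_obs(); p=o['position']; print(o['grip_width'],o['grasp_force'])
go([.5457,-.0077,.0205],np.pi/2-.0735)
h=-.0735; u=np.array([np.cos(h),np.sin(h)]); v=np.array([-u[1],u[0]])
X=[[*(p[:2]+u*f+v*l),p[2]+.0215+.011] for f,l in ((.1327,.036),(.1327,-.036),(.098,.033),(.098,-.033))]
print('jaw pred px',proj(s,X).round(1), 'box mid px',proj(s,[[.658,-.016,.051]]).round(1))
save('s5.png',cv2.resize(s['color'][180:280,250:400],None,fx=5,fy=5,interpolation=cv2.INTER_CUBIC))
E
```

```text
0.6098513955643107 4.856630945869256
at [4.468e-01 2.000e-04 2.110e-02] clk 10.62 d [-0.0992 -0.0007  0.0006] turn [0.0013 0.0006 0.0003]
jaw pred px [[313.5 241.4]
 [326.5 256. ]
 [302.7 245.8]
 [314.3 259.3]] box mid px [[345.3 240.9]]
```

View pics/s5.png

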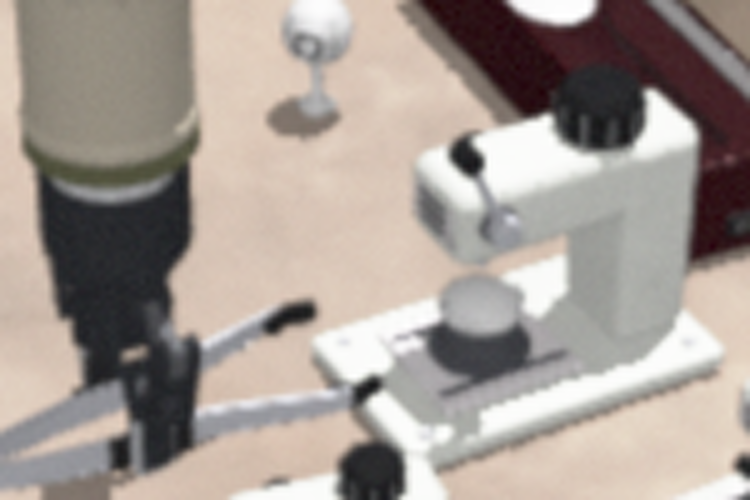

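The jaws show at side pixels (309,242.6) and (323.6,257.6), and the box middle at (346,240.6), against (345.3,240.9) predicted. Height and line fit, so I advance straight in.

{"fn": "move_arm", "kwargs": {
  "plan": [
    {"delta_pos": [-0.015,-0.0005,0],"turn": [0,0,0],"fingers": 0.39},
    {"delta_pos": [-0.035,-0.0005,0],"turn": [0,0,0],"fingers": 0.39},
    {"delta_pos": [-0.055,-0.0005,0],"turn": [0,0,0],"fingers": 0.39},
    {"delta_pos": [-0.075,-0.0005,0],"turn": [0,0,0],"fingers": 0.39},
    {"delta_pos": [-0.092,-0.0005,0],"turn": [0,0,0],"fingers": 0.39},
    {"delta_pos": [-0.099,-0.0005,0],"turn": [0,0,0],"fingers": 0.39},
    {"delta_pos": [-0.099,-0.0005,0],"turn": [0,0,0],"fingers": 0.39},
    {"delta_pos": [-0.099,-0.0005,0],"turn": [0,0,0],"fingers": 0.39}
  ]
}}

```text
clock: 11.62
position: [0.5448, -0.0078, 0.0208]
ee_rot: [0.037, 0.999, 0.001, -0.0]
ft_force: [0.2, 1.5, -1.2]
grip_width: 0.611
grasp_force: 4.9
```

```bash
python3 - <<'E'
from h import *
from go import go
s=snap('side'); o=get_obs(); p=o['position']; print(o['grip_width'],o['ft_force'])
go([.5457,-.0077,.0205],np.pi/2-.0735)
save('s6.png',cv2.resize(s['color'][200:270,300:400],None,fx=7,fy=7,interpolation=cv2.INTER_CUBIC))
E
```

```text
0.6111858887533282 [ 0.0106525  -0.44090401 -1.37727161]
at [ 0.5448 -0.0078  0.0208] clk 11.68 d [-0.0009  0.0002  0.0003] turn [ 0.0013 -0.0001 -0.0001]
```

View pics/s6.png

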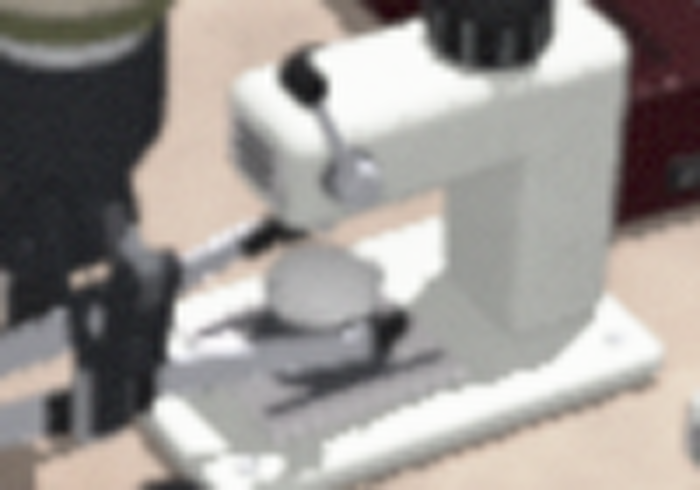

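The jaws straddle the box evenly: left jaw at crop (270,235), right at (390,330), box middle at (325,285). That has used up my picture allowance, so from here I go by numbers. Closing gently.

{"fn": "move_arm", "kwargs": {
  "plan": [
    {"delta_pos": [-0.001,0,0],"turn": [0,0,0],"fingers": 0.43},
    {"delta_pos": [-0.001,0,0],"turn": [0,0,0],"fingers": 0.46},
    {"delta_pos": [-0.001,0,0],"turn": [0,0,0],"fingers": 0.49},
    {"delta_pos": [-0.001,0,0],"turn": [0,0,0],"fingers": 0.52},
    {"delta_pos": [-0.001,0,0],"turn": [0,0,0],"fingers": 0.55},
    {"delta_pos": [-0.001,0,0],"turn": [0,0,0],"fingers": 0.6},
    {"delta_pos": [-0.001,0,0],"turn": [0,0,0],"fingers": 0.8},
    {"delta_pos": [-0.001,0,0],"turn": [0,0,0],"fingers": 0.8}
  ],
  "force": 30
}}

```text
clock: 12.68
position: [0.5463, -0.008, 0.0209]
ee_rot: [0.037, 0.999, 0.001, 0.0]
ft_force: [-0.4, -0.2, 0.5]
grip_width: 0.457
grasp_force: 30.1
```

```bash
cat > chk.py <<'E'
from h import *
w=snap('wrist'); o=w['obs']; p=o['position']; print(p,o['clock'],o['grip_width'],o['grasp_force'],o['ft_force'].round(1),o['torque'].round(2))
R=Rn.from_quat(o['ee_rot']); print('tool z',R.apply([0,0,1]).round(4))
h=np.arctan2(*R.apply([0,1,0])[[1,0]])-np.pi/2; P=cloud(w)-p; F=P[...,0]*np.cos(h)+P[...,1]*np.sin(h); L=-P[...,0]*np.sin(h)+P[...,1]*np.cos(h)
m=(P[...,2]>.0)&(P[...,2]<.06)&(w['range_z']>0)
for x0 in (-.09,-.06,-.045,-.03,.03,.04):
    for s in (1,-1):
        k=m&(abs(F-x0)<.005)&(L*s>0)&(abs(L)<.05)
        if k.sum()>20: print(x0,s,k.sum(),'z',np.percentile(P[k][:,2],[50,90]).round(4),'y',np.median(L[k]).round(4))
E
python3 chk.py
```

```text
[ 0.54626768 -0.00795335  0.0208735 ] 12.675 0.45743246995019377 30.148499608039856 [-0.4 -0.2  0.5] [ 0.01 -0.08  0.02]
tool z [ 4.0e-04  1.1e-03 -1.0e+00]
-0.09 1 402 z [0.0375 0.0384] y 0.0058
-0.09 -1 401 z [0.0375 0.0384] y -0.0071
-0.06 1 392 z [0.0388 0.0396] y 0.0102
-0.06 -1 391 z [0.0387 0.0398] y -0.0116
-0.045 1 370 z [0.0393 0.0402] y 0.0123
-0.045 -1 364 z [0.0394 0.0402] y -0.0135
-0.03 1 343 z [0.0398 0.0407] y 0.0135
-0.03 -1 359 z [0.0397 0.0406] y -0.0147
0.03 1 230 z [0.04   0.0407] y 0.0136
0.03 -1 239 z [0.04   0.0409] y -0.0147
0.04 1 131 z [0.0398 0.0405] y 0.0144
0.04 -1 123 z [0.0399 0.0406] y -0.0155
```

The grips are at 38.9 mm with 30 N, so the jaws are on the box, and the wrist force is near zero. I lift 11 mm, staying below the nose.

{"fn": "move_arm", "kwargs": {
  "plan": [
    {"delta_pos": [0,0,-0.003],"turn": [0,0,0],"fingers": 0.8},
    {"delta_pos": [0,0,-0.006],"turn": [0,0,0],"fingers": 0.8},
    {"delta_pos": [0,0,-0.009],"turn": [0,0,0],"fingers": 0.8},
    {"delta_pos": [0,0,-0.011],"turn": [0,0,0],"fingers": 0.8},
    {"delta_pos": [0,0,-0.011],"turn": [0,0,0],"fingers": 0.8},
    {"delta_pos": [0,0,-0.011],"turn": [0,0,0],"fingers": 0.8}
  ]
}}

```text
clock: 13.48
position: [0.5461, -0.0079, 0.0318]
ee_rot: [0.037, 0.999, 0.001, 0.0]
ft_force: [0.4, -0.5, -2.3]
grip_width: 0.457
grasp_force: 30.3
```

```bash
python3 chk.py | head -4; python3 - <<'E'
from h import *
a=load('side'); s=snap('side'); d=cv2.absdiff(a['color'],s['color']).max(2)
# vertical shift of the box/jaw patch between the pictures
t=cv2.cvtColor(a['color'],cv2.COLOR_RGB2GRAY)[232:252,336:362]; r=cv2.cvtColor(s['color'],cv2.COLOR_RGB2GRAY)[220:262,326:372]
m=cv2.matchTemplate(r,t,cv2.TM_CCOEFF_NORMED); _,v,_,l=cv2.minMaxLoc(m); print('shift px',l[0]-10,l[1]-12,v)
print('expected',proj(s,[[.658,-.016,.051],[.658,-.016,.062]]))
E
```

```text
[ 0.54614337 -0.00790907  0.03176898] 13.475 0.45726605130053166 30.34283995628357 [ 0.4 -0.5 -2.3] [-0.01  0.09  0.01]
tool z [ 2.0e-04  1.2e-03 -1.0e+00]
-0.09 1 403 z [0.0377 0.0388] y 0.0058
-0.09 -1 406 z [0.0378 0.0387] y -0.0071
shift px 0 0 0.5974600315093994
expected [[345.32333196 240.93053129]
 [345.45197389 237.71184692]]
```

The wrist load grew by about 0.9 N, which is consistent with the box being lifted. Now I draw it out to the front.

{"fn": "move_arm", "kwargs": {
  "plan": [
    {"delta_pos": [0.01,0,0],"turn": [0,0,0],"fingers": 0.8},
    {"delta_pos": [0.025,0,0],"turn": [0,0,0],"fingers": 0.8},
    {"delta_pos": [0.045,0,0],"turn": [0,0,0],"fingers": 0.8},
    {"delta_pos": [0.065,0.003,0],"turn": [0,0,0],"fingers": 0.8},
    {"delta_pos": [0.085,0.01,0],"turn": [0,0,0],"fingers": 0.8},
    {"delta_pos": [0.1,0.022,0],"turn": [0,0,0],"fingers": 0.8},
    {"delta_pos": [0.11,0.036,-0.01],"turn": [0,0,0],"fingers": 0.8},
    {"delta_pos": [0.11,0.05,-0.025],"turn": [0,0,0],"fingers": 0.8},
    {"delta_pos": [0.11,0.06,-0.04],"turn": [0,0,0],"fingers": 0.8},
    {"delta_pos": [0.11,0.065,-0.05],"turn": [0,0,0],"fingers": 0.8},
    {"delta_pos": [0.11,0.065,-0.05],"turn": [0,0,0],"fingers": 0.8}
  ]
}}

```text
clock: 14.95
position: [0.4417, 0.0651, 0.0825]
ee_rot: [0.037, 0.999, 0.001, 0.001]
ft_force: [-0.3, 0.5, -2.2]
grip_width: 0.46
grasp_force: 30.5
```

```bash
cat > box.py <<'E'
from h import *
o=get_obs(); p=o['position']; print(p,o['grip_width'],o['grasp_force'],o['ft_force'].round(1),o['torque'].round(2))
R=Rn.from_quat(o['ee_rot']); h=np.arctan2(*R.apply([0,1,0])[[1,0]])-np.pi/2; u=np.array([np.cos(h),np.sin(h)]); J=np.array([*(p[:2]+.1127*u),p[2]+.029]); print('jaw mid',J)
for n in ('side','top'):
    s=snap(n); q=proj(s,[J])[0]; x,y=q.round().astype(int); N=proj(s,[[.658,-.016,.051]])[0]
    g=cv2.cvtColor(s['color'],cv2.COLOR_RGB2HSV); P=cloud(s)
    print(n,'jaw px',q.round(1),'HSV rows'); 
    for v in range(y-8,y+9,4): print(' ',[tuple(int(i) for i in g[v,x+k]) for k in (-8,-4,0,4,8)],[(P[v,x+k]*1000).round().astype(int).tolist() for k in (-4,0,4)])
    if n=='side':
        x,y=N.round().astype(int); print('nest',[tuple(int(i) for i in g[v,x]) for v in range(y-8,y+9,4)],[(P[v,x]*1000).round().tolist() for v in range(y-8,y+9,4)])
E
python3 box.py
```

```text
[0.44170351 0.06507604 0.0824843 ] 0.4601461392068728 30.48118829727173 [-0.3  0.5 -2.2] [-0.02  0.05  0.03]
jaw mid [0.55410072 0.05682029 0.1114843 ]
side jaw px [298.6 221.8] HSV rows
  [(12, 29, 219), (13, 35, 101), (10, 21, 73), (13, 40, 215), (14, 41, 216)] [[558, 82, 121], [569, 80, 118], [665, 216, 4]]
  [(0, 0, 109), (0, 0, 248), (0, 0, 251), (0, 0, 250), (15, 9, 235)] [[549, 67, 120], [553, 52, 127], [565, 52, 123]]
  [(150, 1, 199), (0, 0, 246), (0, 0, 252), (150, 1, 248), (30, 2, 146)] [[537, 46, 124], [548, 44, 120], [558, 40, 120]]
  [(11, 20, 219), (120, 4, 236), (113, 13, 177), (120, 11, 119), (15, 33, 77)] [[529, 33, 122], [538, 29, 121], [550, 28, 117]]
  [(120, 10, 158), (120, 5, 157), (12, 24, 189), (14, 38, 204), (14, 40, 211)] [[529, 35, 108], [611, 152, 3], [622, 147, 2]]
nest [(11, 30, 188), (30, 4, 240), (124, 27, 66), (114, 19, 67), (114, 18, 70)] [[721.0, 72.0, -2.0], [689.0, 28.0, 24.0], [665.0, -5.0, 41.0], [654.0, -20.0, 41.0], [646.0, -31.0, 38.0]]
top jaw px [268.3 245.8] HSV rows
  [(19, 53, 82), (20, 13, 119), (98, 7, 141), (54, 10, 129), (18, 45, 103)] [[572, 67, 118], [573, 58, 115], [573, 48, 110]]
  [(70, 15, 102), (83, 7, 154), (69, 11, 166), (78, 8, 156), (64, 15, 122)] [[563, 67, 116], [562, 57, 127], [563, 47, 120]]
  [(90, 4, 129), (90, 8, 161), (90, 7, 177), (65, 10, 159), (80, 6, 132)] [[552, 67, 123], [553, 57, 122], [553, 47, 123]]
  [(70, 8, 97), (68, 7, 148), (80, 5, 151), (68, 7, 145), (72, 12, 103)] [[543, 66, 124], [542, 56, 127], [543, 47, 120]]
  [(14, 50, 108), (36, 11, 115), (60, 7, 114), (78, 12, 109), (19, 33, 61)] [[534, 67, 114], [534, 57, 115], [533, 47, 119]]
```

The box is in the jaws: bright blob at side (298,222) and top (268,246), top surface at z≈0.12. The nest is empty. I carry it up and to the left, then hold still.

{"fn": "move_arm", "kwargs": {
  "plan": [
    {"delta_pos": [0,0.01,-0.015],"turn": [0,0,0],"fingers": 0.8},
    {"delta_pos": [0,0.03,-0.04],"turn": [0,0,0],"fingers": 0.8},
    {"delta_pos": [0,0.055,-0.07],"turn": [0,0,0],"fingers": 0.8},
    {"delta_pos": [0,0.075,-0.095],"turn": [0,0,0],"fingers": 0.8},
    {"delta_pos": [0,0.088,-0.108],"turn": [0,0,0],"fingers": 0.8},
    {"delta_pos": [0,0.09,-0.11],"turn": [0,0,0],"fingers": 0.8},
    {"delta_pos": [0,0.09,-0.11],"turn": [0,0,0],"fingers": 0.8},
    {"delta_pos": [0,0.09,-0.11],"turn": [0,0,0],"fingers": 0.8},
    {"delta_pos": [0,0.09,-0.11],"turn": [0,0,0],"fingers": 0.8},
    {"delta_pos": [0,0.09,-0.11],"turn": [0,0,0],"fingers": 0.8},
    {"delta_pos": [0,0.09,-0.11],"turn": [0,0,0],"fingers": 0.8},
    {"delta_pos": [0,0.09,-0.11],"turn": [0,0,0],"fingers": 0.8}
  ]
}}

```text
clock: 16.55
position: [0.4479, 0.1546, 0.192]
ee_rot: [0.037, 0.999, 0.001, 0.0]
ft_force: [-0.4, 0.2, -1.6]
grip_width: 0.458
grasp_force: 30.6
```

```bash
python3 box.py; python3 - <<'E'
from h import *
o=get_obs(); print(np.abs(o['joint_velocities']).max())
s=load('side'); g=cv2.cvtColor(s['color'],cv2.COLOR_RGB2GRAY)
q=proj(s,[[.6285,-.0536,.186]])[0]; print('knob up px',q); x,y=q.round().astype(int); print(g[y-6:y+7:2,x-6:x+5:2])
E
```

```text
[0.44788168 0.15455255 0.19201801] 0.45751267822058134 30.614064931869507 [-0.4  0.2 -1.6] [0.02 0.11 0.01]
jaw mid [0.56027674 0.14626761 0.22101801]
side jaw px [282.3 171.2] HSV rows
  [(0, 3, 174), (0, 3, 171), (10, 12, 131), (10, 4, 180), (0, 4, 183)] [[737, 496, 27], [574, 171, 230], [764, 487, 24]]
  [(105, 11, 93), (0, 0, 237), (0, 1, 250), (0, 0, 249), (12, 6, 230)] [[552, 153, 233], [560, 147, 234], [567, 138, 236]]
  [(9, 9, 205), (120, 1, 244), (0, 0, 250), (0, 0, 247), (150, 2, 156)] [[544, 140, 230], [551, 131, 232], [561, 127, 231]]
  [(173, 5, 220), (120, 8, 190), (120, 10, 197), (115, 11, 144), (8, 20, 50)] [[534, 122, 230], [545, 120, 227], [554, 116, 226]]
  [(130, 5, 154), (165, 6, 167), (10, 32, 207), (13, 42, 221), (13, 41, 224)] [[535, 125, 216], [716, 434, 2], [724, 421, 6]]
nest [(12, 30, 187), (24, 5, 240), (126, 19, 67), (110, 12, 64), (115, 23, 68)] [[720.0, 71.0, -1.0], [692.0, 33.0, 20.0], [662.0, -9.0, 44.0], [652.0, -24.0, 45.0], [646.0, -33.0, 39.0]]
top jaw px [225.9 238.7] HSV rows
  [(23, 32, 95), (68, 7, 146), (75, 7, 152), (70, 6, 137), (14, 47, 109)] [[577, 155, 227], [577, 145, 227], [577, 136, 228]]
  [(70, 5, 145), (66, 8, 165), (60, 5, 169), (53, 7, 155), (60, 4, 122)] [[568, 154, 230], [568, 145, 229], [568, 136, 229]]
  [(90, 5, 148), (72, 8, 169), (70, 4, 173), (75, 7, 153), (68, 8, 130)] [[559, 154, 230], [558, 144, 234], [559, 136, 231]]
  [(60, 4, 132), (75, 7, 152), (68, 7, 152), (72, 9, 143), (83, 10, 100)] [[550, 154, 229], [549, 144, 234], [550, 136, 229]]
  [(14, 36, 106), (53, 8, 123), (70, 6, 120), (50, 7, 110), (17, 40, 102)] [[541, 154, 228], [541, 145, 228], [541, 136, 228]]
0.0024814486984828933
knob up px [346.07069232 209.68995198]
[[189 192 196 199 183 130]
 [189 166 139 188 233 241]
 [143  55 157 248 250 250]
 [ 79  37  55 200 250 251]
 [135  35  29  96 249 250]
 [242 131  50 171 250 251]
 [246 244 208 163 246 249]]
```

The box is level (top at z≈0.23), the arm is still, the lever is up and the nest is empty. Handing in.

```bash
python3 -c "
from workcell import hand_in
print(hand_in())"
```

```text
the job is handed in; nothing more can be done
None
```

I handed the job in with the lever fully up and the tongs gripping the pillbox level, its underside about 21 cm above the worktop, to the front-left of the stand. I viewed 11 pictures instead of the 10 allowed, and `hand_in` gave no verdict.

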